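# Box two tumblers rim to rim for the kiln

## Task

Load the two terracotta tumblers on the kiln shelf as a boxed pair, like the white pair already there: first stand the upright one mouth up in the middle of the blue round patch, then lift the one lying in the cradle, turn it mouth down and set it gently on the first, rim on rim with the walls meeting all the way round. Set the tumblers down, do not drop them or press them hard together, and leave the other pots where they are.

Things in the scene. Friction and masses are not known exactly. Their poses are not given: they have to be found in the camera images.
- low_mid (a point): centre (half-way up, on the axis) of the loose terracotta tumbler standing mouth up on the table: a straight round cup 60 mm outside diameter, 80 mm tall, wall 6 mm, about 0.2 kg, floor 7 mm thick, outside narrowing to 50 mm diameter only in the lowest 8 mm. Its z axis points from foot to mouth; flat rim 40 mm above this point, foot 40 mm below
- low_rim (a point): centre of the mouth of that standing tumbler, in the plane of its flat rim
- top_mid (a point): centre (half-way along, on the axis) of the second, identical loose terracotta tumbler, 60 mm diameter, 80 mm long, lying on its side in the cradle with its axis level. Its own +x axis points from foot to mouth (level at the start; it must end pointing straight down); rim 40 mm along +x, foot 40 mm along -x. The balance point is about 2 mm from this point towards the foot
- top_rim (a point): centre of the mouth of the lying tumbler, in the plane of its flat rim; its +x axis points out of the mouth
- cradle: fixed wooden cradle: base board 100 x 84 x 8 mm with two round dark rails 12 mm thick, 36 mm apart, along its x axis, rail tops 20 mm above the table. Origin under its centre on the table. The tumbler lies on the rails with its axis 45 mm above the table, mouth towards the cradle's +x; beside the tumbler there is nothing higher than the rails, so fingers can pass down both sides
- kiln_shelf: fixed pale kiln shelf, 180 mm (its x) by 330 mm (its y), on four short posts; its top is 40 mm above the table. Origin under its centre on the table. The white pair stands on its +y half
- patch (a point): centre of the blue round patch, 84 mm diameter, painted on the top of the shelf, on its -y half (85 mm from the shelf's centre); z = shelf top
- pair_low_mid (a point): centre of the lower pot of the white boxed pair on the shelf (same shape, mouth up, 60 mm diameter, 80 mm tall): loose, leave alone
- pair_top_mid (a point): centre of the upper white pot of that pair, mouth down on the lower: loose, leave alone; the top of the pair is 200 mm above the table
- mug_mid (a point): centre of a loose blue mug with a handle, 72 mm diameter, 85 mm tall, standing near the terracotta tumbler: leave alone
- beaker_mid (a point): centre of a loose white beaker, 56 mm diameter at its rim, 110 mm tall, standing near the terracotta tumbler: leave alone

How it is judged:
By the outcome, as a careful person would: the job done as asked, in the order asked, and still so for the second after the job is handed in, with the robot touching nothing.
It also fails if it takes over 70 s, if anything falls off the work surface, if the arm or the gripper's body presses on something with over 40 N, if the wrist force passes 120 N, or if a joint passes its speed limit or range.

## Robot

A 6-joint arm with a two-finger parallel gripper is mounted at the origin on the work surface. World frame = base frame: x ahead of the robot, y to its left, z up, the work surface at z = 0. Lengths are in m, angles in rad, forces in N, time in s.
With the tool pointing down it reaches from about 0.425 to 0.95 m from the base axis. Payload 14.7 kg.
Tool frame: the origin (TCP) lies midway between the tips of the shut fingers; the grasp point (between the pads) lies 19 mm behind it; z points along the fingers, y is the line along which they close (so a half turn about z gives the same grasp; the last joint's range is limited). The gripper opens to 85 mm and grips with 20 to 120 N. Pads are 22 mm wide; open, the fingers measure 114 mm over their backs; the gripper's body (76 mm by 85 mm) begins 54 mm behind the grasp point. The pads swing forward as they close: fully open they stand 13 mm farther back than shut.
Start: joints at [1.265, 0.48, 1.596, -0, 1.065, -0.047], TCP at [0.166, 0.628, 0.231] pointing down, gripper open.
Joint ranges: [-2.75, 2.75], [-0.82, 2.05], [0.23, 2.67], [-1.56, 4.7], [0.09, 2.69], [-2.92, 2.92]. Speed limits (rad/s): [1.89, 1.89, 2.39, 3.01, 3.01, 3.01].

## Interface

Orientations are given as a 3x3 rotation matrix whose columns are the frame's x, y, z axes.
In Python, from rig import manip gives the robot as it stands.
- The arm moves only by the shell command python3 -m inch 'ROWS'. ROWS is JSON, one flat list of numbers, 7 for each row, row after row: the shift along the tool's x, y, z in cm, then the turn, a rotation vector about the tool's x, y, z in units of 8 degrees (1.0 is 8 degrees), then the finger opening in cm, from 0 to 8.54. A call has 1 to 5 rows; each row shifts and turns the commanded pose from where the row before left it, along the tool's axes as they then stand; what a row does not reach is not made up. A row lasts 1/8 s, in which the tool goes at most 62.5 mm and 10.7 degrees, less where a joint would pass 70% of its speed; a pose out of reach is approached as far as the arm can. A call with a gripper value outside its range is refused whole. The fingers move at their own pace and stop on an object; the grip force is fixed at half the most. Time passes only in rows, so rows that do not move let the fingers close. It gives the time, the measured TCP pose, the force, the opening and the grip force at its end, in the units of the state.
- manip.get_state(): the state, without advancing time (a new reading comes with each control period).
- manip.capture(name): name is "side" or "top"; returns a dict with "frame" (400x640x3 uint8, blue, green, red), "K" (3x3 intrinsics, pixels), "R" (3x3) and "t" (3): a world point X has camera coordinates R X + t. Camera axes: x right, y down, z forward; pixel columns grow to the right and rows downward; lengths in m; the calibration is good to about 2 mm. A picture is of the moment at which its call begins. There is no depth.
- manip.job_done(): hands the job in; it is judged then, once.
Trained networks look in the newest picture that a camera, given by its name, has taken for a name from the list of things; names that differ only in an ending like _2 or _b are one class to them, and where a whole thing is asked for, a point or a joint stands for the part that bears it (a point fixed in the world has none). Each returns a list of dicts, best first, with "p" (0 to 1); they miss things now and then, are a little off and sometimes report something else, mostly with a low value. They report only what shows in the picture. A call takes as long as a camera call.
- manip.recognise(camera, target): "pixel" ([column, row] in pixels, amid what is visible of it).
The state is a dict: "clock": time; "q": joint angles; "qvel": joint speeds; "joint_torque": joint torques, N m; "tool_pos": TCP position; "tcp_rot": TCP orientation; "contact_force": force on the tool from outside, world axes, zero at the start; "moment": the same for the moment, N m; "opening": finger opening in m; "gripper_force": force on a finger pad.
Only numpy, scipy, OpenCV 4.12 (cv2) and the standard library are available. Lean on these libraries where they do the work, as an engineer would, in place of code of your own. Each camera call takes 0.05 s, during which the arm holds its last target. There are 200 camera calls.

## Working session

There is one attempt and no reset: what is moved stays moved. The work goes in short steps, Python scripts to look and compute and a shell command to move; the robot and the scene stay as the last step left them, time stands still between calls to the robot, and variables do not carry over. Pictures are saved under pics/ and viewed, at most 11 in all, crops included, and the job is handed in when it is done.

```bash
ls; mkdir -p pics; cat > h.py <<'E'
import numpy as np, cv2
from rig import manip
def ray(c,px):
    K,R,t=[np.array(c[k],float) for k in("K","R","t")]
    d=R.T@np.linalg.solve(K,[px[0],px[1],1]); return -R.T@t,d/np.linalg.norm(d)
def atz(c,px,z):
    o,d=ray(c,px); return o+d*(z-o[2])/d[2]
def proj(c,X):
    p=np.array(c["K"])@(np.array(c["R"])@np.array(X)+np.array(c["t"])); return p[:2]/p[2]
def tri(rs):
    A=0;b=0
    for o,d in rs:
        P=np.eye(3)-np.outer(d,d);A=A+P;b=b+P@o
    return np.linalg.solve(A,b)
E
python3 - <<'E'
from h import *
C={n:manip.capture(n) for n in("side","top")}
for n in C:
    cv2.imwrite(f"pics/{n}0.png",C[n]["frame"]); print(n,"cam at",ray(C[n],(320,200)))
Z=dict(low_mid=.04,low_rim=.08,top_mid=.045,top_rim=.045,cradle=0.01,kiln_shelf=.04,patch=.04,pair_low_mid=.08,pair_top_mid=.16,mug_mid=.0425,beaker_mid=.055)
for k,z in Z.items():
    rs=[]
    for n in C:
        for r in manip.recognise(n,k)[:2]:
            print(k,n,round(r["p"],2),np.round(r["pixel"],1),np.round(atz(C[n],r["pixel"],z),3))
E
```

```text
pics
side cam at (array([ 0.43558887, -0.83284223,  1.014285  ]), array([ 0.08418356,  0.70689291, -0.70229306]))
top cam at (array([0.22403957, 0.05428691, 1.50044554]), array([ 0.21232638, -0.03237475, -0.97666237]))
low_mid side 0.91 [297.4 144.5] [0.504 0.45  0.04 ]
low_mid side 0.59 [334.7 340.5] [ 0.53 -0.34  0.04]
low_mid top 0.69 [183.8 224.7] [0.499 0.436 0.04 ]
low_rim side 0.79 [296.7 147.2] [0.497 0.382 0.08 ]
low_rim top 0.72 [183.3 227.8] [0.482 0.428 0.08 ]
top_mid side 0.62 [333.1 324.8] [ 0.531 -0.301  0.045]
top_mid top 0.62 [418.1 197.9] [ 0.521 -0.302  0.045]
top_mid top 0.21 [216.2 187.9] [0.607 0.33  0.045]
top_rim side 0.66 [336.  325.2] [ 0.538 -0.303  0.045]
top_rim top 0.72 [416.8 191.1] [ 0.543 -0.301  0.045]
top_rim top 0.43 [181.3 227.2] [0.491 0.443 0.045]
cradle side 0.68 [335.8 338.5] [ 0.536 -0.32   0.01 ]
cradle top 0.62 [403.8 201.4] [ 0.521 -0.263  0.01 ]
kiln_shelf side 0.83 [336.3 235.4] [ 0.583 -0.008  0.04 ]
kiln_shelf top 0.93 [313.4 190.5] [0.574 0.024 0.04 ]
patch side 0.62 [336.7 238.5] [ 0.582 -0.02   0.04 ]
patch top 0.57 [317.3 189. ] [0.578 0.011 0.04 ]
pair_low_mid side 0.61 [342.7 200.3] [0.617 0.098 0.08 ]
pair_low_mid top 0.43 [277.3 183. ] [0.598 0.134 0.08 ]
pair_top_mid side 0.95 [344.3 174. ] [0.624 0.129 0.16 ]
pair_top_mid top 0.77 [276.  169.1] [0.619 0.131 0.16 ]
mug_mid side 0.68 [279.7 166.3] [0.432 0.329 0.042]
mug_mid top 0.86 [217.4 243. ] [0.432 0.334 0.042]
mug_mid top 0.72 [319.9 186.9] [0.583 0.003 0.042]
beaker_mid side 0.57 [323.6 158.7] [0.588 0.337 0.055]
beaker_mid top 0.64 [213.5 186.4] [0.61  0.336 0.055]
```

View pics/top0.png

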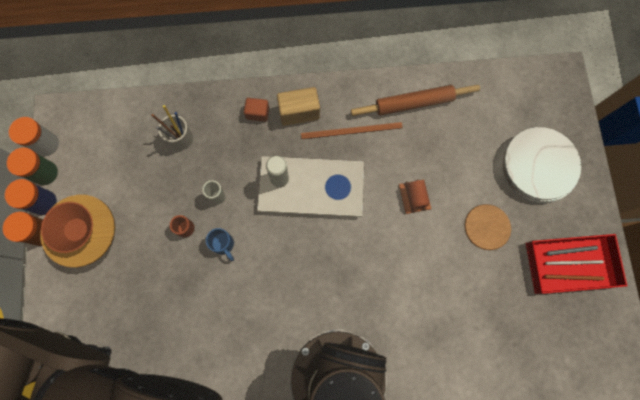

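View pics/side0.png

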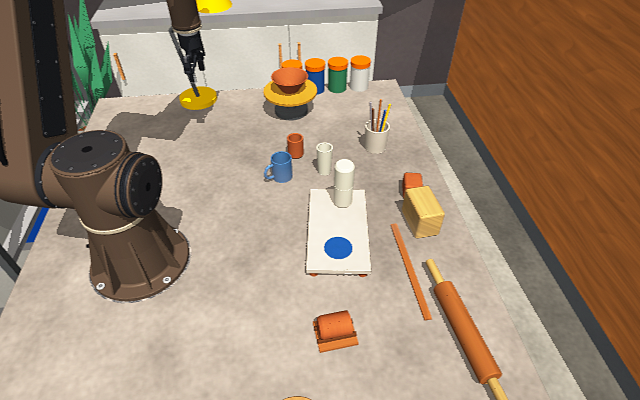

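The top view shows the standing tumbler at (181,227), the patch at (338,187) and the cradle at (416,197). In the side view they are at (295,146), (338,248) and (336,328). Next I'll measure them more exactly.

```bash
cat >> h.py <<'E'
from scipy.optimize import least_squares
def cyl(c,a,r=.03,h=.04):
    "hull centroid of cylinder: centre a[:3], unit axis a[3:]"
    ce,ax=np.array(a[:3]),np.array(a[3:6]); u=np.cross(ax,[.3,.5,.8]);u/=np.linalg.norm(u);v=np.cross(ax,u)
    P=[proj(c,ce+s*h*ax+r*(np.cos(f)*u+np.sin(f)*v)) for s in(-1,1) for f in np.linspace(0,6.283,48)]
    return cv2.convexHull(np.array(P,np.float32)*16)
def cen(h):
    m=cv2.moments(h); return np.array([m["m10"],m["m01"]])/m["m00"]
def blob(m,near):
    n,l,s,ce=cv2.connectedComponentsWithStats(m.astype(np.uint8)); k=[i for i in range(1,n) if s[i,4]>25]
    i=min(k,key=lambda i:np.hypot(*(ce[i]-near))); return ce[i],s[i,4]
def terra(f):
    h=cv2.cvtColor(f,cv2.COLOR_BGR2HSV); return ((h[...,0]<14)|(h[...,0]>174))&(h[...,1]>120)
def blue(f):
    h=cv2.cvtColor(f,cv2.COLOR_BGR2HSV); return (abs(h[...,0].astype(int)-110)<12)&(h[...,1]>150)
E
python3 - <<'E'
from h import *
s=manip.get_state(); print(s["clock"],np.round(s["tcp_rot"],3).tolist(),s["opening"],s["contact_force"])
C={n:manip.capture(n) for n in("side","top")}
near=dict(side=((296,146),(338,248)),top=((181,227),(338,187)))
for n,c in C.items():
    b,a=blob(blue(c["frame"]),near[n][1]); print(n,"patch",b,a,np.round(atz(c,b,.04),4))
ob={n:blob(terra(c["frame"]),near[n][0]) for n,c in C.items()}; print(ob)
for ns in(["side"],["top"],["side","top"]):
    f=lambda p:np.concatenate([cen(cyl(C[n],[*p,.04,0,0,1]))/16-ob[n][0] for n in ns])
    r=least_squares(f,[.5,.44],diff_step=1e-3); print(ns,r.x,r.fun)
for n in C: print(n,"model area",cv2.contourArea(cyl(C[n],[*r.x,.04,0,0,1]))/256)
a=cv2.resize(C["side"]["frame"][295:365,290:380],None,fx=6,fy=6,interpolation=cv2.INTER_CUBIC)[:420,:390]
b=cv2.resize(C["top"]["frame"][165:225,385:450],None,fx=6,fy=7,interpolation=cv2.INTER_CUBIC)
cv2.imwrite("pics/crad.png",np.hstack([a,b[:420,:390]]))
E
```

```text
1.2 [[-0.967, 0.256, -0.0], [0.256, 0.967, -0.0], [0.0, -0.0, -1.0]] 0.08539387044682215 [-0.38464836 -0.37190365  0.07844923]
side patch [337.73165618 247.4884696 ] 477 [ 0.5801 -0.0538  0.04  ]
top patch [622.82985554 124.19903692] 1246 [ 0.7102 -1.0008  0.04  ]
{'side': (array([295.02513966, 144.89664804]), np.int32(358)), 'top': (array([180.98360656, 225.6010929 ]), np.int32(366))}
['side'] [0.49502328 0.44729357] [-5.34995991e-07 -5.41398833e-07]
['top'] [0.49611364 0.44397304] [-9.83108833e-07  4.20162223e-07]
['side', 'top'] [0.49564297 0.44465323] [ 0.22276335  0.41988577 -0.21506863  0.16728616]
side model area 406.5567513226997
top model area 445.69807197514456
```

View pics/crad.png

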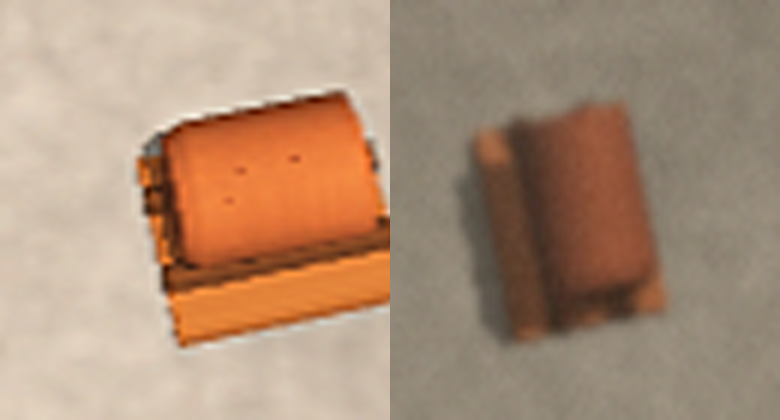

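The crops show the lying tumbler with its chamfered foot nearer the robot, so its mouth points about +x and slightly toward +y. I'll fit both views.

```bash
python3 - <<'E'
from h import *
C={n:manip.capture(n) for n in("side","top")}
f=C["top"]["frame"].astype(int); m=(f[...,0]>f[...,2]+40); b,a=blob(m,(338,187)); print("patch top",b,a,atz(C["top"],b,.04))
b,a=blob(blue(C["side"]["frame"]),(338,248)); print("patch side",b,atz(C["side"],b,.04))
pts=np.array([[165,130],[180,124],[345,95],[372,165],[385,225],[375,230],[200,268],[183,262]],float)
P={"side":pts/6+[290,295]-.4,"top":(np.array([[530,115],[625,103],[655,265],[645,285],[575,295],[560,285]])-[390,0])/[6,7]+[385,165]-.4}
def feat(h):
    m=cv2.moments(h); mu=[m[k]/m["m00"] for k in("mu20","mu11","mu02")]
    return np.array([m["m10"]/m["m00"],m["m01"]/m["m00"]]),.5*np.arctan2(2*mu[1],mu[0]-mu[2])
def res(p,ns):
    r=[]
    for n in ns:
        c,a=feat(cyl(C[n],[p[0],p[1],.045,np.cos(p[2]),np.sin(p[2]),0])); c0,a0=feat((P[n]*16).astype(np.float32))
        r+=[*(c-c0)/16,12*np.sin(a-a0)]
    return r
for ns in(["side"],["top"],["side","top"]):
    r=least_squares(res,[.53,-.3,.15],args=(ns,),diff_step=1e-3); print(ns,np.round(r.x,4),np.round(r.fun,2))
E
```

```text
patch top [337.51648352 186.73846154] 455 [ 0.57975652 -0.05329398  0.04      ]
patch side [337.73165618 247.4884696 ] [ 0.58014814 -0.05382535  0.04      ]
['side'] [ 0.5347 -0.3011  0.0692] [ 0. -0. -0.]
['top'] [ 0.5363 -0.3051  0.1077] [-0. -0.  0.]
['side', 'top'] [ 0.5353 -0.3028  0.0904] [ 0.29  0.57 -0.25 -0.68  0.38  0.22]
```

```bash
python3 -m inch '[0,0,0,0,-1.3,0,8.5]'; python3 - <<'E'
from h import *
s=manip.get_state();print(np.round(s["q"],3),np.round(s["tcp_rot"],3).tolist())
E
```

```text
clock: 1.52
tool_pos: [0.1693, 0.6278, 0.2316]
tcp_rot: [[-0.949, 0.261, 0.177], [0.256, 0.965, -0.047], [-0.183, 0.001, -0.983]]
contact_force: [-0.1, -0.3, -0.6]
opening: 0.0849
gripper_force: 0.0
[ 1.365  0.491  1.594 -0.209  1.076  0.159] [[-0.949, 0.261, 0.177], [0.256, 0.965, -0.047], [-0.183, 0.001, -0.983]]
```

```bash
cat >> h.py <<'E'
from scipy.spatial.transform import Rotation as Ro
def go(p,R=None):
    s=manip.get_state();R0=np.array(s["tcp_rot"]);d=np.array(p)-s["tool_pos"]
    print("q",np.round(s["q"],3),"shift cm",np.round(R0.T@d*100,2),"len",round(np.linalg.norm(d)*100,1),"rows>=",int(np.linalg.norm(d)/.055)+1)
    if R is not None: print("turn u (do it alone)",np.round(np.degrees(Ro.from_matrix(R0.T@np.array(R)).as_rotvec())/8,3))
def down(az):
    y=np.array([np.cos(az),np.sin(az),0]);z=np.array([0,0,-1.]);return np.array([np.cross(y,z),y,z]).T
E
python3 -m inch '[0,0,0,0,1.3,0,8.5]'; python3 -c "
from h import *
go([.4955,.4445,.2],down(1.31))"
```

```text
clock: 1.65
tool_pos: [0.1588, 0.6299, 0.2305]
tcp_rot: [[-0.97, 0.245, 0.009], [0.245, 0.97, -0.004], [-0.009, -0.002, -1.0]]
contact_force: [-1.7, -0.8, -2.5]
opening: 0.085
gripper_force: 0.0
q [ 1.283  0.481  1.597 -0.011  1.065 -0.036] shift cm [-37.15  -9.73   3.41] len 38.6 rows>= 8
turn u (do it alone) [-0.012  0.067  0.096]
```

```bash
python3 -m inch '[-4.6,-1.2,0.4,0,0,0,8.5,-4.6,-1.2,0.4,0,0,0,8.5,-4.6,-1.2,0.4,0,0,0,8.5,-4.6,-1.2,0.4,0,0,0,8.5,-4.6,-1.2,0.4,0,0,0,8.5]';python3 -m inch '[-4.6,-1.2,0.4,0,0,0,8.5,-4.6,-1.2,0.4,0,0,0,8.5,-4.6,-1.2,0.4,0,0,0,8.5,0,0,0,0,0,0,8.5,0,0,0,0,0,0,8.5]'; python3 -c "
from h import *
go([.4955,.4445,.2],down(1.31))"
```

```text
clock: 2.28
tool_pos: [0.3746, 0.5107, 0.2113]
tcp_rot: [[-0.967, 0.256, 0.0], [0.256, 0.967, 0.0], [-0.0, 0.0, -1.0]]
contact_force: [0.0, 0.5, 0.6]
opening: 0.0851
gripper_force: 0.0
clock: 2.9
tool_pos: [0.4973, 0.4413, 0.1992]
tcp_rot: [[-0.967, 0.257, -0.0], [0.257, 0.967, -0.0], [0.0, -0.0, -1.0]]
contact_force: [-0.5, 0.0, -0.4]
opening: 0.0853
gripper_force: 0.0
q [ 0.68   0.532  1.592  0.     1.019 -0.631] shift cm [ 0.25  0.26 -0.08] len 0.4 rows>= 1
turn u (do it alone) [-0.001 -0.003  0.009]
```

```bash
python3 -m inch '[0.25,0.26,4,0,0,0,8.5,0,0,4,0,0,0,8.5,0,0,4,0,0,0,8.5,0,0,3,0,0,0,8.5,0,0,2.4,0,0,0,8.5]'; python3 -m inch '[0,0,0,0,0,0,7.5,0,0,0,0,0,0,6.6,0,0,0,0,0,0,6.2,0,0,0,0,0,0,6,0,0,0,0,0,0,5.9]';python3 -m inch '[0,0,0,0,0,0,5.9,0,0,0,0,0,0,5.9,0,0,0,0,0,0,8.5,0,0,0,0,0,0,8.5,0,0,0,0,0,0,8.5]'
```

```text
clock: 3.52
tool_pos: [0.4942, 0.4453, 0.0242]
tcp_rot: [[-0.967, 0.254, -0.001], [0.254, 0.967, -0.0], [0.001, -0.001, -1.0]]
contact_force: [0.8, 0.6, 0.5]
opening: 0.0853
gripper_force: 0.0
clock: 4.15
tool_pos: [0.4961, 0.4451, 0.0271]
tcp_rot: [[-0.967, 0.256, 0.001], [0.256, 0.967, 0.001], [-0.001, 0.002, -1.0]]
contact_force: [-4.0, -0.8, 12.2]
opening: 0.0599
gripper_force: 62.1
clock: 4.78
tool_pos: [0.4959, 0.4446, 0.0254]
tcp_rot: [[-0.967, 0.256, 0.0], [0.256, 0.967, 0.0], [-0.0, 0.0, -1.0]]
contact_force: [-0.7, -0.2, -0.4]
opening: 0.0849
gripper_force: 0.0
```

```bash
python3 -m inch '[0,0,0,0,0,1.25,8.5,0,0,0,0,0,1.25,8.5,0,0,0,0,0,1.25,8.5,0,0,0,0,0,1.25,8.5,0,0,0,0,0,1.25,8.5]';python3 -m inch '[0,0,0,0,0,1.25,8.5,0,0,0,0,0,1.25,8.5,0,0,0,0,0,1.25,8.5,0,0,0,0,0,1.25,8.5,0,0,0,0,0,0,8.5]'; python3 -m inch '[0,0,0,0,0,0,7.5,0,0,0,0,0,0,6.6,0,0,0,0,0,0,6.2,0,0,0,0,0,0,6,0,0,0,0,0,0,5.8]';python3 -m inch '[0,0,0,0,0,0,5.8,0,0,0,0,0,0,5.8,0,0,0,0,0,0,5.8]'
```

```text
clock: 5.4
tool_pos: [0.4957, 0.4445, 0.0252]
tcp_rot: [[-0.42, 0.908, -0.0], [0.908, 0.42, -0.0], [-0.0, -0.0, -1.0]]
contact_force: [0.2, 1.0, -0.2]
opening: 0.0851
gripper_force: 0.0
clock: 6.02
tool_pos: [0.4958, 0.4445, 0.0252]
tcp_rot: [[0.255, 0.967, -0.0], [0.967, -0.255, -0.0], [-0.0, -0.0, -1.0]]
contact_force: [-0.8, -0.0, 0.0]
opening: 0.085
gripper_force: 0.0
clock: 6.65
tool_pos: [0.496, 0.4446, 0.0258]
tcp_rot: [[0.255, 0.967, 0.0], [0.967, -0.255, 0.0], [0.0, 0.0, -1.0]]
contact_force: [-0.9, -1.2, 7.4]
opening: 0.0602
gripper_force: 63.1
clock: 7.02
tool_pos: [0.496, 0.4446, 0.0258]
tcp_rot: [[0.255, 0.967, 0.0], [0.967, -0.255, 0.0], [0.0, 0.0, -1.0]]
contact_force: [-0.6, -1.8, 7.9]
opening: 0.06
gripper_force: 63.1
```

```bash
python3 -m inch '[0,0,-2,0,0,0,5.8,0,0,-5,0,0,0,5.8,0,0,-6,0,0,0,5.8,0,0,-6,0,0,0,5.8,0,0,-6,0,0,0,5.8]'; python3 -m inch '[0,0,-1.5,0,0,0,5.8,0,0,0,0,0,0,5.8]'; python3 -c "
from h import *
go([.58,-.0535,.28],down(-.26))"
```

```text
clock: 7.65
tool_pos: [0.4953, 0.4442, 0.2785]
tcp_rot: [[0.255, 0.967, 0.0], [0.967, -0.255, 0.0], [0.001, 0.0, -1.0]]
contact_force: [1.5, 1.3, -2.5]
opening: 0.06
gripper_force: 65.8
clock: 7.9
tool_pos: [0.4958, 0.4446, 0.2916]
tcp_rot: [[0.256, 0.967, 0.001], [0.967, -0.256, 0.001], [0.002, 0.001, -1.0]]
contact_force: [0.5, -0.1, -3.4]
opening: 0.06
gripper_force: 65.8
q [0.686 0.453 1.487 0.    1.199 0.944] shift cm [-46.01  20.88   1.11] len 50.5 rows>= 10
turn u (do it alone) [ 0.008 -0.011  0.01 ]
```

```bash
python3 -m inch '[-3.6,1.6,0,0,0,0,5.8,-4.6,2.1,0,0,0,0,5.8,-4.6,2.1,0,0,0,0,5.8,-4.6,2.1,0,0,0,0,5.8,-4.6,2.1,0,0,0,0,5.8]';python3 -m inch '[-4.6,2.1,0,0,0,0,5.8,-4.6,2.1,0,0,0,0,5.8,-4.6,2.1,0,0,0,0,5.8,-4.6,2.1,0,0,0,0,5.8,-3.6,1.6,0,0,0,0,5.8]'; python3 -m inch '[-2,0.9,0,0,0,0,5.8,0,0,0,0,0,0,5.8,0,0,0,0,0,0,5.8]'; python3 - <<'E'
from h import *
go([.58,-.0535,.0655],down(-.26))
C={n:manip.capture(n) for n in("side","top")}
for n in C: cv2.imwrite(f"pics/{n}1.png",C[n]["frame"])
E
```

```text
clock: 8.52
tool_pos: [0.535, 0.2043, 0.288]
tcp_rot: [[0.256, 0.967, -0.004], [0.967, -0.256, -0.001], [-0.002, -0.003, -1.0]]
contact_force: [1.1, 0.9, -2.3]
opening: 0.0605
gripper_force: 65.8
clock: 9.15
tool_pos: [0.5754, -0.0339, 0.288]
tcp_rot: [[0.257, 0.967, -0.004], [0.967, -0.257, 0.0], [-0.001, -0.004, -1.0]]
contact_force: [1.0, 0.7, -2.7]
opening: 0.0601
gripper_force: 65.8
clock: 9.52
tool_pos: [0.5795, -0.0528, 0.2895]
tcp_rot: [[0.256, 0.967, -0.001], [0.967, -0.256, 0.001], [0.0, -0.002, -1.0]]
contact_force: [-0.1, -0.7, -1.9]
opening: 0.0599
gripper_force: 65.8
q [-0.143  0.331  1.685  0.     1.127  0.115] shift cm [-0.06  0.1  22.4 ] len 22.4 rows>= 5
turn u (do it alone) [-0.011 -0.001  0.011]
```

View pics/side1.png

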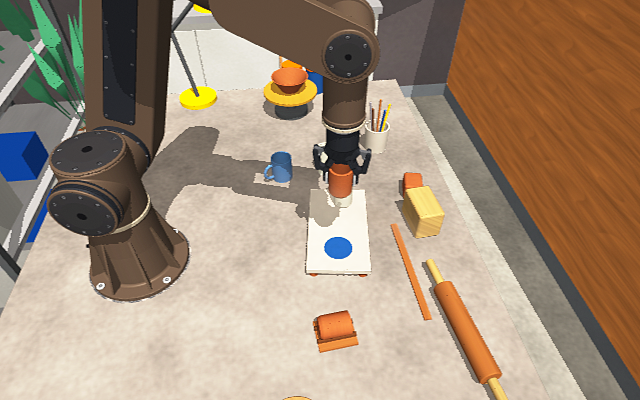

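The tumbler is held upright at (341,180), clear of the white pair, with the patch below at (338,247). I'll lower it now.

```bash
python3 -m inch '[-0.06,0.1,5,0,0,0,5.8,0,0,5.5,0,0,0,5.8,0,0,5.5,0,0,0,5.8,0,0,4,0,0,0,5.8,0,0,1.2,0,0,0,5.8]';python3 -m inch '[0,0,0.5,0,0,0,5.8,0,0,0.3,0,0,0,5.8,0,0,0,0,0,0,5.8,0,0,0,0,0,0,5.8]'
```

```text
clock: 10.25
tool_pos: [0.5794, -0.0534, 0.0762]
tcp_rot: [[0.255, 0.967, -0.004], [0.967, -0.255, 0.001], [-0.0, -0.004, -1.0]]
contact_force: [-0.3, 0.5, -1.5]
opening: 0.0602
gripper_force: 65.7
clock: 10.75
tool_pos: [0.5814, -0.0546, 0.0712]
tcp_rot: [[0.256, 0.967, 0.001], [0.967, -0.256, -0.0], [0.0, 0.001, -1.0]]
contact_force: [-0.0, 0.8, -2.4]
opening: 0.0603
gripper_force: 65.7
```

```bash
python3 -m inch '[0,0,0.2,0,0,0,5.8,0,0,0.15,0,0,0,5.8,0,0,0,0,0,0,5.8]' | grep -E 'pos|contact';python3 -m inch '[0,0,0.1,0,0,0,5.8,0,0,0,0,0,0,5.8]'| grep -E 'pos|contact';python3 -m inch '[0,0,0.1,0,0,0,5.8,0,0,0,0,0,0,5.8]'| grep -E 'pos|contact'
```

```text
tool_pos: [0.5807, -0.0545, 0.0666]
contact_force: [-0.2, 0.5, -2.0]
tool_pos: [0.5809, -0.0545, 0.0659]
contact_force: [-0.3, -0.2, 0.2]
tool_pos: [0.581, -0.0545, 0.0658]
contact_force: [-5.6, 1.4, 19.3]
```

```bash
python3 -m inch '[0,0,-0.1,0,0,0,5.8,0,0,0,0,0,0,5.8]'| grep -E 'pos|contact';python3 -m inch '[0,0,0,0,0,0,6.1,0,0,0,0,0,0,6.5,0,0,0,0,0,0,7.5,0,0,0,0,0,0,8.5,0,0,0,0,0,0,8.5]'; python3 -m inch '[0,0,-2,0,0,0,8.5,0,0,-5,0,0,0,8.5,0,0,-6,0,0,0,8.5,0,0,-6,0,0,0,8.5,0,0,0,0,0,0,8.5]'; python3 - <<'E'
from h import *
go([.535,-.303,.2],down(1.66))
C={n:manip.capture(n) for n in("side","top")}
for n,c in C.items(): cv2.imwrite(f"pics/{n}2.png",c["frame"])
ob={n:blob(terra(c["frame"]),proj(c,[.581,-.0545,.08])) for n,c in C.items()};print(ob)
f=lambda p:np.concatenate([cen(cyl(C[n],[*p,.08,0,0,1]))/16-ob[n][0] for n in ["side"]])
r=least_squares(f,[.58,-.05],diff_step=1e-3); print(r.x,r.fun)
E
```

```text
tool_pos: [0.581, -0.0545, 0.0658]
contact_force: [-1.0, 0.5, 3.9]
clock: 12.5
tool_pos: [0.5809, -0.0545, 0.0658]
tcp_rot: [[0.256, 0.967, 0.0], [0.967, -0.256, -0.0], [0.0, 0.0, -1.0]]
contact_force: [0.2, -0.3, -0.7]
opening: 0.085
gripper_force: 0.0
clock: 13.12
tool_pos: [0.5833, -0.0548, 0.2608]
tcp_rot: [[0.256, 0.967, 0.008], [0.967, -0.256, -0.001], [0.001, 0.008, -1.0]]
contact_force: [0.4, -0.3, -1.5]
opening: 0.0852
gripper_force: 0.0
q [-0.145  0.357  1.72  -0.     1.056  0.113] shift cm [-25.23   1.63   6.07] len 26.0 rows>= 5
turn u (do it alone) [  0.046   0.052 -13.742]
{'side': (array([338.01718213, 237.63573883]), np.int32(582)), 'top': (array([307.5, 135. ]), np.int32(74))}
[ 0.58012414 -0.05123158] [1.56139970e-06 1.14591563e-06]
```

View pics/side2.png

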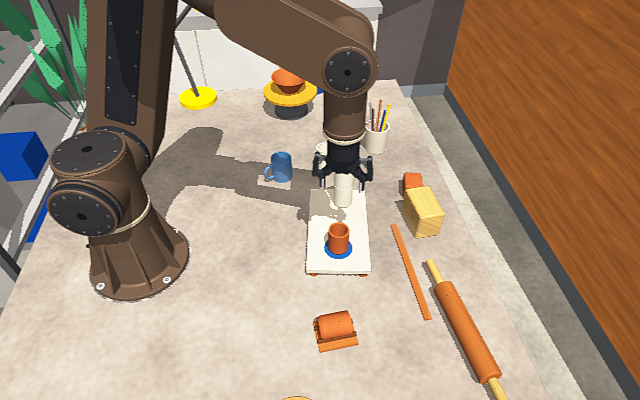

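The first tumbler stands upright in the middle of the patch, base at about (338,247). Next I'll turn the tool and go to the cradle.

```bash
python3 -m inch '[0,0,0,0,0,-1.25,8.5,0,0,0,0,0,-1.25,8.5,0,0,0,0,0,-1.25,8.5,0,0,0,0,0,-1.25,8.5,0,0,0,0,0,-1.25,8.5]' >/dev/null; python3 -m inch '[0,0,0,0,0,-1.25,8.5,0,0,0,0,0,-1.25,8.5,0,0,0,0,0,-1.25,8.5,0,0,0,0,0,-1.25,8.5,0,0,0,0,0,-1.25,8.5]' >/dev/null; python3 -m inch '[0,0,0,0,0,-1.25,8.5,0,0,0,0,0,0,8.5,0,0,0,0,0,0,8.5]'; python3 -c "
from h import *
go([.535,-.303,.2],down(1.66))"
```

```text
clock: 14.85
tool_pos: [0.5804, -0.0544, 0.2549]
tcp_rot: [[-0.996, -0.086, -0.002], [-0.086, 0.996, 0.0], [0.002, 0.0, -1.0]]
contact_force: [-0.3, -0.3, -0.2]
opening: 0.0851
gripper_force: 0.0
q [-0.145  0.364  1.726 -0.     1.054 -1.802] shift cm [  6.66 -24.38   5.49] len 25.9 rows>= 5
turn u (do it alone) [ 0.002 -0.011 -0.022]
```

```bash
python3 -m inch '[1.1,-4.1,0.9,0,0,0,8.5,1.1,-4.1,0.9,0,0,0,8.5,1.1,-4.1,0.9,0,0,0,8.5,1.1,-4.1,0.9,0,0,0,8.5,1.1,-4.1,0.9,0,0,0,8.5]' >/dev/null; python3 -m inch '[1.1,-3.9,1,0,0,0,8.5,0,0,0,0,0,0,8.5,0,0,0,0,0,0,8.5]'; python3 - <<'E'
from h import *
go([.535,-.303,.021],down(1.66))
c=manip.capture("side"); s=manip.get_state(); print(np.round(proj(c,s["tool_pos"])))
cv2.imwrite("pics/side3.png",cv2.resize(c["frame"][200:380,230:450],None,fx=3,fy=3))
c=manip.capture("top");cv2.imwrite("pics/top3.png",c["frame"])
E
```

```text
clock: 15.85
tool_pos: [0.5369, -0.3032, 0.2005]
tcp_rot: [[-0.996, -0.088, -0.001], [-0.088, 0.996, 0.001], [0.0, 0.001, -1.0]]
contact_force: [-0.2, -0.1, 0.2]
opening: 0.0849
gripper_force: 0.0
q [-0.563  0.465  1.708  0.     0.969 -2.222] shift cm [ 0.18  0.02 17.95] len 18.0 rows>= 4
turn u (do it alone) [ 0.005 -0.003 -0.01 ]
[337. 290.]
```

View pics/side3.png

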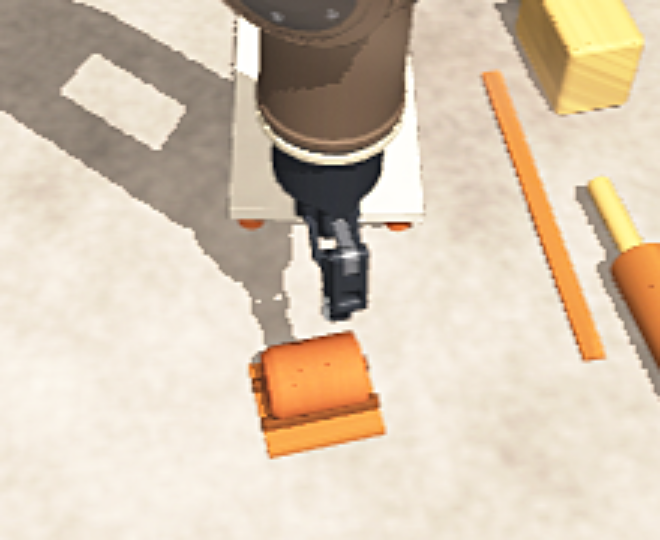

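The gripper is above the lying tumbler, which is at (318,375) in the crop, and aligned with its axis. I'll descend and grip.

```bash
python3 -m inch '[0.18,0,4,0,0,0,8.5,0,0,5,0,0,0,8.5,0,0,5,0,0,0,8.5,0,0,3,0,0,0,8.5,0,0,0.95,0,0,0,8.5]'; python3 -m inch '[0,0,0,0,0,0,8.5,0,0,0,0,0,0,7.5,0,0,0,0,0,0,6.6,0,0,0,0,0,0,6.2,0,0,0,0,0,0,6]'; python3 -m inch '[0,0,0,0,0,0,5.8,0,0,0,0,0,0,5.8,0,0,0,0,0,0,5.8]'
```

```text
clock: 16.58
tool_pos: [0.5349, -0.3022, 0.0199]
tcp_rot: [[-0.996, -0.091, -0.002], [-0.091, 0.996, 0.001], [0.002, 0.002, -1.0]]
contact_force: [0.1, -0.7, 0.4]
opening: 0.0848
gripper_force: 0.0
clock: 17.2
tool_pos: [0.535, -0.3012, 0.0223]
tcp_rot: [[-0.996, -0.09, -0.001], [-0.09, 0.996, 0.003], [0.001, 0.003, -1.0]]
contact_force: [1.6, 24.4, 16.2]
opening: 0.0604
gripper_force: 11.9
clock: 17.58
tool_pos: [0.535, -0.301, 0.0226]
tcp_rot: [[-0.996, -0.09, -0.001], [-0.09, 0.996, 0.003], [0.001, 0.003, -1.0]]
contact_force: [0.9, 25.4, 21.3]
opening: 0.0595
gripper_force: 60.2
```

Gripping gave a 25 N sideways force, so the tumbler sits about 2–3 mm more to +y. I'll open, shift and grip again.

```bash
python3 -m inch '[0,0,0,0,0,0,7,0,0,0,0,0,0,8.5,0,0,0,0,0,0,8.5,0,0.25,0,0,0,0,8.5,0,0,0,0,0,0,8.5]'; python3 -m inch '[0,0,0,0,0,0,7.5,0,0,0,0,0,0,6.6,0,0,0,0,0,0,6.2,0,0,0,0,0,0,6,0,0,0,0,0,0,5.8]'; python3 -m inch '[0,0,0,0,0,0,5.8,0,0,0,0,0,0,5.8,0,0,0,0,0,0,5.8]'; python3 -c "
from h import *
print(manip.get_state()['moment'])"
```

```text
clock: 18.2
tool_pos: [0.535, -0.3009, 0.0212]
tcp_rot: [[-0.996, -0.09, -0.0], [-0.09, 0.996, 0.0], [0.0, 0.0, -1.0]]
contact_force: [-0.8, 0.3, -0.1]
opening: 0.0854
gripper_force: 0.0
clock: 18.82
tool_pos: [0.5351, -0.3009, 0.0217]
tcp_rot: [[-0.996, -0.09, -0.0], [-0.09, 0.996, 0.0], [0.0, 0.0, -1.0]]
contact_force: [-1.3, 4.4, 9.3]
opening: 0.0594
gripper_force: 62.6
clock: 19.2
tool_pos: [0.5351, -0.3008, 0.0217]
tcp_rot: [[-0.996, -0.09, -0.0], [-0.09, 0.996, 0.0], [0.0, 0.0, -1.0]]
contact_force: [-0.9, 4.5, 9.3]
opening: 0.0591
gripper_force: 62.6
[0.69544304 0.24339491 0.02813597]
```

```bash
python3 -m inch '[0,0,-1,0,0,0,5.8,0,0,-4,0,0,0,5.8,0,0,-6,0,0,0,5.8,0,0,-6,0,0,0,5.8,0,0,-6,0,0,0,5.8]' |tail -3; python3 -m inch '[0,0,-5,0,0,1.19,5.8,0,0,-2,0,0,1.19,5.8,0,0,0,0,0,1.19,5.8,0,0,0,0,0,1.19,5.8,0,0,0,0,0,1.19,5.8]' >/dev/null;python3 -m inch '[0,0,0,0,0,1.19,5.8,0,0,0,0,0,1.19,5.8,0,0,0,0,0,1.19,5.8,0,0,0,0,0,1.19,5.8,0,0,0,0,0,1.19,5.8]' >/dev/null; python3 -m inch '[0,0,0,0,1,0,5.8,0,0,0,0,1,0,5.8,0,0,0,0,1,0,5.8,0,0,0,0,0,0,5.8]';  python3 -c "
from h import *
go([.58,-.2,.32],down(0))"
```

```text
contact_force: [0.8, -0.8, -1.5]
opening: 0.0591
gripper_force: 63.9
clock: 21.58
tool_pos: [0.5344, -0.3029, 0.3199]
tcp_rot: [[0.004, 1.0, -0.0], [0.913, -0.003, 0.408], [0.408, -0.002, -0.913]]
contact_force: [-0.5, -0.5, -2.2]
opening: 0.0593
gripper_force: 64.0
q [-0.748  0.512  1.399  0.304  1.529 -0.803] shift cm [9.41 4.53 4.19] len 11.3 rows>= 3
turn u (do it alone) [-0.008 -3.011 -0.025]
```

```bash
python3 -m inch '[0,0,0,0,1,0,5.8,0,0,0,0,1,0,5.8,0,0,0,0,1,0,5.8,0,0,0,0,1,0,5.8]'|grep -E "pos|rot"; python3 -m inch '[0,0,0,0,1,0,5.8,0,0,0,0,1,0,5.8,0,0,0,0,1,0,5.8,0,0,0,0,1,0,5.8,0,0,0,0,0.25,0,5.8]'|grep -E "pos|rot"; python3 -m inch '[0,0,0,0,0,0,5.8,0,0,0,0,0,0,5.8]'; python3 - <<'E'
from h import *
R=np.array([[0,0,1],[1,0,0],[0,1,0.]]).T
go([.581,-.0545+.0233,.2],R)
c=manip.capture("side");cv2.imwrite("pics/side4.png",c["frame"])
E
```

```text
tool_pos: [0.5354, -0.3007, 0.3219]
tcp_rot: [[0.0, 1.0, -0.0], [0.559, 0.0, 0.829], [0.829, -0.0, -0.559]]
tool_pos: [0.5353, -0.2999, 0.3196]
tcp_rot: [[0.004, 1.0, -0.001], [-0.001, 0.001, 1.0], [1.0, -0.004, 0.001]]
clock: 22.95
tool_pos: [0.5355, -0.3008, 0.3225]
tcp_rot: [[-0.001, 1.0, -0.0], [0.005, 0.0, 1.0], [1.0, 0.001, -0.005]]
contact_force: [-0.2, -0.5, -1.9]
opening: 0.0588
gripper_force: 64.1
q [-0.934  1.053  1.148  0.894  2.274 -0.891] shift cm [-12.13   4.55  27.02] len 30.0 rows>= 6
turn u (do it alone) [-0.002  0.034  0.009]
```

View pics/side4.png

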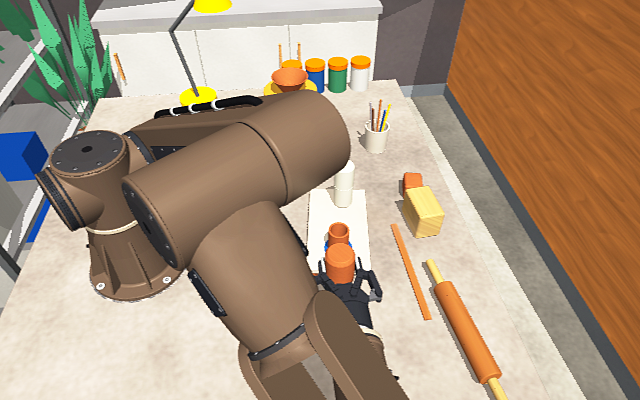

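The second tumbler is held mouth down, foot up at (340,255). I'll bring it over the first at height, then descend partway.

```bash
python3 -m inch '[0,0.75,4.5,0,0,0,5.8,0,0.75,4.5,0,0,0,5.8,0,0.75,4.5,0,0,0,5.8,0,0.75,4.5,0,0,0,5.8,0,0.75,4.5,0,0,0,5.8]'|grep -E "pos|cont"; python3 -m inch '[0,0.75,4.5,0,0.035,0,5.8,0,0,0,0,0,0,5.8,0,0,0,0,0,0,5.8]'; python3 - <<'E'
from h import *
R=np.array([[0,0,1],[1,0,0],[0,1,0.]]).T
go([.581,-.0545+.0233,.185],R)
E
```

```text
tool_pos: [0.5729, -0.0747, 0.3222]
contact_force: [0.7, -0.7, -1.8]
clock: 24.0
tool_pos: [0.5803, -0.0312, 0.322]
tcp_rot: [[-0.002, 1.0, -0.0], [-0.003, 0.0, 1.0], [1.0, 0.002, 0.003]]
contact_force: [0.1, -0.1, -2.5]
opening: 0.0591
gripper_force: 64.2
q [-0.65   0.886  1.605  1.028  1.948 -1.028] shift cm [-13.7    0.04  -0.04] len 13.7 rows>= 3
turn u (do it alone) [-0.001 -0.02   0.012]
```

```bash
python3 -m inch '[-3.5,0.05,0,0,-0.02,0,5.8,-4,0,0,0,0,0,5.8,-3.5,0,0,0,0,0,5.8,-2.5,0,0,0,0,0,5.8,0,0,0,0,0,0,5.8]'; python3 -m inch '[0,0,0,0,0,0,5.8]' >/dev/null; python3 - <<'E'
from h import *
R=np.array([[0,0,1],[1,0,0],[0,1,0.]]).T
go([.581,-.0545+.0233,.165],R)
for n in("side","top"):
    c=manip.capture(n); p=proj(c,[.581,-.0545,.15]).astype(int); print(n,p)
    cv2.imwrite(f"pics/{n}5.png",cv2.resize(c["frame"][max(p[1]-45,0):p[1]+45,p[0]-60:p[0]+60],None,fx=6,fy=6,interpolation=cv2.INTER_CUBIC))
E
```

```text
clock: 24.62
tool_pos: [0.5806, -0.0317, 0.1851]
tcp_rot: [[0.001, 1.0, 0.002], [-0.002, -0.002, 1.0], [1.0, -0.001, 0.002]]
contact_force: [-0.5, 1.0, -2.0]
opening: 0.059
gripper_force: 64.2
q [-0.65   1.086  1.572  0.98   1.857 -1.175] shift cm [-2.23 -0.01  0.03] len 2.2 rows>= 1
turn u (do it alone) [ 0.009 -0.011  0.008]
side [339 222]
top [339 177]
```

View pics/side5.png

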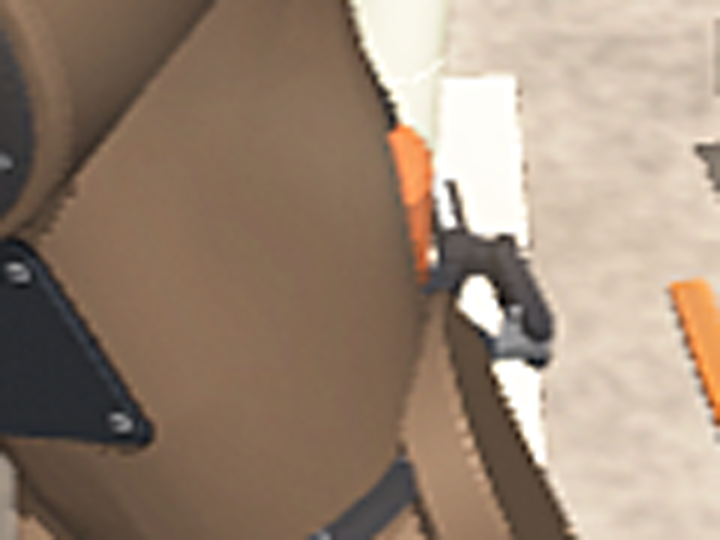

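View pics/top5.png

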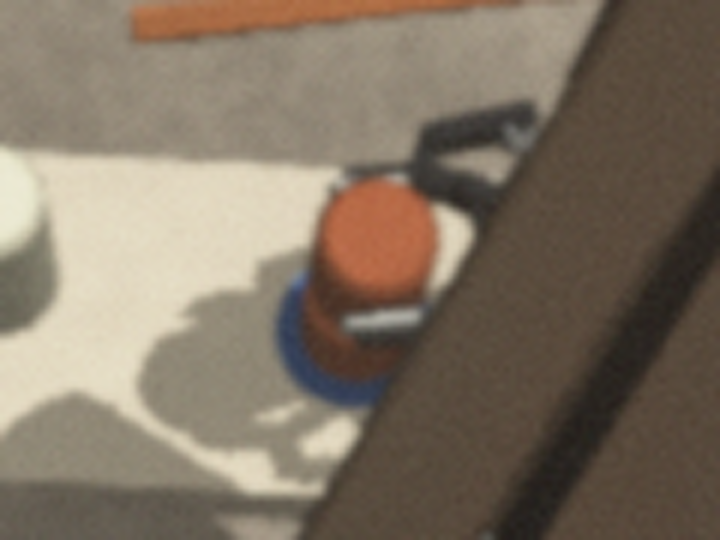

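The top view shows the upper tumbler (foot centre at (375,235) in the crop) over the lower one on the patch, and the forearm hides most of the side view. I'll lower it gently, watching the force.

```bash
python3 -m inch '[-1,0,0.03,0,0,0,5.8,-0.8,0,0,0,0,0,5.8,0,0,0,0,0,0,5.8,0,0,0,0,0,0,5.8]'|grep -E "pos|cont"; python3 -m inch '[-0.2,0,0,0,0,0,5.8,0,0,0,0,0,0,5.8]'|grep -E "pos|cont"; python3 -m inch '[-0.1,0,0,0,0,0,5.8,0,0,0,0,0,0,5.8]'|grep -E "pos|cont"
```

```text
tool_pos: [0.5808, -0.0304, 0.1683]
contact_force: [0.7, -0.9, -2.0]
tool_pos: [0.5808, -0.0304, 0.1663]
contact_force: [-0.8, -0.4, -1.2]
tool_pos: [0.5808, -0.0304, 0.1653]
contact_force: [0.1, -0.1, -2.6]
```

```bash
python3 -m inch '[-0.1,0,-0.08,0,0,0,5.8,0,0,0,0,0,0,5.8]'|grep -E "pos|cont"; python3 -m inch '[-0.1,0,0,0,0,0,5.8,0,0,0,0,0,0,5.8]'|grep -E "pos|cont"; python3 -m inch '[-0.1,0,0,0,0,0,5.8,0,0,0,0,0,0,5.8]'|grep -E "pos|cont"; python3 -m inch '[-0.05,0,0,0,0,0,5.8,0,0,0,0,0,0,5.8]'|grep -E "pos|cont"
```

```text
tool_pos: [0.5808, -0.0313, 0.1643]
contact_force: [-0.3, -1.0, -2.3]
tool_pos: [0.5807, -0.0312, 0.1632]
contact_force: [0.6, 0.6, -1.1]
tool_pos: [0.5807, -0.0312, 0.1622]
contact_force: [0.3, -0.6, -1.5]
tool_pos: [0.5808, -0.0312, 0.1618]
contact_force: [-0.2, 0.5, -2.7]
```

```bash
for i in 1; do :; done; python3 -m inch '[-0.05,0,0,0,0,0,5.8,0,0,0,0,0,0,5.8]'|grep -E "pos|cont"; python3 -m inch '[-0.05,0,0,0,0,0,5.8,0,0,0,0,0,0,5.8]'|grep -E "pos|cont"; python3 -m inch '[-0.05,0,0,0,0,0,5.8,0,0,0,0,0,0,5.8]'|grep -E "pos|cont"; python3 -m inch '[-0.05,0,0,0,0,0,5.8,0,0,0,0,0,0,5.8]'|grep -E "pos|cont"
```

```text
tool_pos: [0.5808, -0.0312, 0.1613]
contact_force: [0.4, 0.0, -1.4]
tool_pos: [0.5808, -0.0312, 0.1608]
contact_force: [0.3, -0.8, -2.5]
tool_pos: [0.5807, -0.0312, 0.1603]
contact_force: [-0.2, 0.9, -1.6]
tool_pos: [0.5807, -0.0312, 0.1598]
contact_force: [0.0, -0.2, -3.2]
```

```bash
python3 -m inch '[-0.05,0,0,0,0,0,5.8,0,0,0,0,0,0,5.8]'|grep -E "pos|cont"; python3 -m inch '[-0.05,0,0,0,0,0,5.8,0,0,0,0,0,0,5.8]'|grep -E "pos|cont"; python3 -m inch '[-0.05,0,0,0,0,0,5.8,0,0,0,0,0,0,5.8]'|grep -E "pos|cont"
```

```text
tool_pos: [0.5807, -0.0312, 0.1593]
contact_force: [-0.4, 0.4, -1.6]
tool_pos: [0.5807, -0.0312, 0.1592]
contact_force: [-0.1, -0.7, 4.5]
tool_pos: [0.5807, -0.0312, 0.1592]
contact_force: [-1.4, -0.5, 9.1]
```

Contact came at TCP z = 0.159, as expected for rim on rim. I'll ease off and release.

```bash
python3 -m inch '[0.05,0,0,0,0,0,5.8,0,0,0,0,0,0,5.8]'|grep -E "pos|cont|rot"; python3 -m inch '[0,0,0,0,0,0,6,0,0,0,0,0,0,6.1,0,0,0,0,0,0,6.3,0,0,0,0,0,0,6.6]'|grep -E "pos|cont|open"; python3 -m inch '[0,0,0,0,0,0,7.5,0,0,0,0,0,0,8.5,0,0,0,0,0,0,8.5,0,0,0,0,0,0,8.5]'|grep -E "pos|cont|open"; python3 - <<'E'
from h import *
c=manip.capture("top"); p=proj(c,[.581,-.0545,.15]).astype(int)
cv2.imwrite("pics/top6.png",cv2.resize(c["frame"][p[1]-35:p[1]+35,p[0]-50:p[0]+50],None,fx=6,fy=6,interpolation=cv2.INTER_CUBIC))
E
```

```text
tool_pos: [0.5807, -0.0312, 0.1592]
tcp_rot: [[-0.0, 1.0, 0.0], [-0.003, -0.0, 1.0], [1.0, 0.0, 0.003]]
contact_force: [-1.3, 0.5, 5.9]
tool_pos: [0.5808, -0.0312, 0.1586]
contact_force: [-0.6, -0.2, -0.1]
opening: 0.066
tool_pos: [0.5808, -0.0312, 0.1588]
contact_force: [-0.2, 0.0, 0.3]
opening: 0.0851
```

View pics/top6.png

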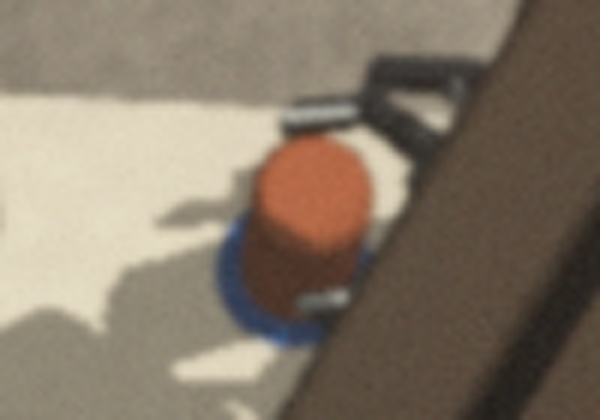

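The pair stands in line on the patch, upper foot at (315,190) and base on blue at (290,290) in the crop. I'll withdraw straight back.

```bash
python3 -m inch '[0,0,-1.5,0,0,0,8.5,0,0,-2.5,0,0,0,8.5,0,0,-3.5,0,0,0,8.5,0,0,-4,0,0,0,8.5,0,0,-3,0,0,0,8.5]'|grep -E "pos|cont|rot"; python3 -m inch '[4,0,-2,0,0,0,8.5,5,0,-3,0,0,0,8.5,5,0,-3,0,0,0,8.5,0,0,-4,0,0,0,8.5,0,0,0,0,0,0,8.5]'|grep -E "clock|pos|cont|rot"; python3 - <<'E'
from h import *
o=[]
for n in("top","side"):
    c=manip.capture(n); p=proj(c,[.581,-.03,.12]).astype(int)
    o.append(cv2.resize(c["frame"][max(p[1]-50,0):p[1]+50,p[0]-32:p[0]+32],(384,600),interpolation=cv2.INTER_CUBIC))
cv2.imwrite("pics/end.png",np.hstack(o))
E
```

```text
tool_pos: [0.5804, -0.1788, 0.1585]
tcp_rot: [[-0.0, 1.0, 0.001], [-0.001, -0.001, 1.0], [1.0, 0.0, 0.001]]
contact_force: [-0.2, 0.2, -0.1]
clock: 31.15
tool_pos: [0.5798, -0.2998, 0.2985]
tcp_rot: [[-0.001, 1.0, 0.003], [0.0, -0.003, 1.0], [1.0, 0.001, -0.0]]
contact_force: [-0.4, 0.9, -0.9]
```

View pics/end.png

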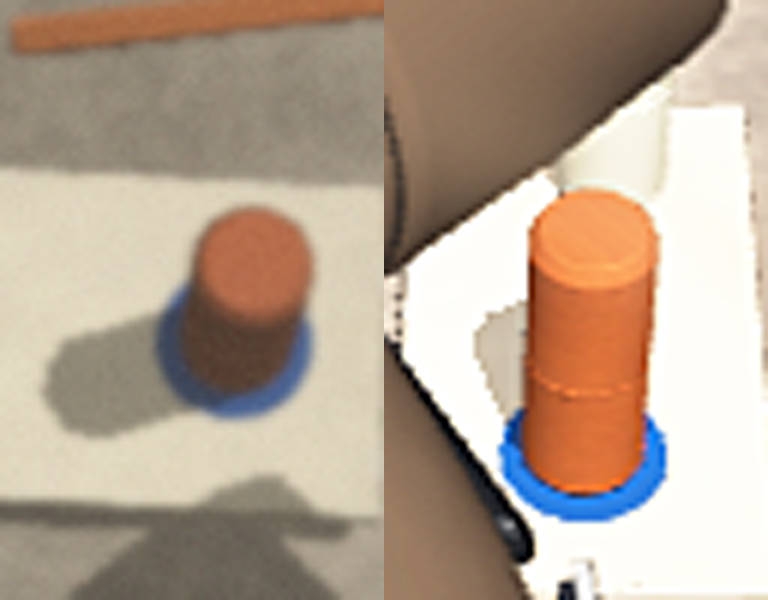

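The final view shows the pair upright on the patch with a flush joint at (588,390), continuous walls, and the arm clear. I'm handing it in.

```bash
python3 -c "
from rig import manip
print(manip.job_done())"
```

```text
the job is handed in; nothing more can be done
None
```

I handed the job in at about 31 s: the two terracotta tumblers stand rim on rim on the blue patch, walls in line in the last pictures, with the arm clear and no other pot touched.

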